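Lock the drawbar shaft with a spring-loop pin

ROBOT

A 6-joint arm with a two-finger parallel gripper is mounted at the origin on the work surface. World frame = base frame: x ahead of the robot, y to its left, z up, the work surface at z = 0. Lengths are in m, angles in degrees, forces in N, time in s.
With the tool pointing down it reaches from about 0.25 to 0.725 m from the base axis. Payload 9.7 kg.
Tool frame: the origin (TCP) lies midway between the tips of the shut fingers; the grasp point (between the pads) lies 19 mm behind it (bot.hold_point_z is the distance from the TCP to the grasp point, in m); z points along the fingers, y is the line along which they close (so a half turn about z gives the same grasp; the last joint's range is limited). The gripper opens to 85 mm and grips with 20 to 120 N. Pads are 22 mm wide; open, the fingers measure 114 mm over their backs; the gripper's body (76 mm by 85 mm) begins 54 mm behind the grasp point. The pads swing forward as they close: fully open they stand 13 mm farther back than shut.
Start: joints at [70.76, 4.979, 10.078, 95.1, 0, 90], TCP at [0.181, 0.519, 0.231] pointing down, gripper open.
Joint ranges: [-179.16, 179.16], [-48.56, 103.87], [-65.8, 70.77], [-126.05, 130.52], [-82.76, 87.17], [-180, 180]. Speed limits (degrees/s): [127.2, 127.2, 147.25, 180, 180, 180].

INTERFACE

Orientations are given as [roll, pitch, yaw] about the fixed x, y, z axes, in that order (R = Rz(yaw) Ry(pitch) Rx(roll)).
In Python, from workcell import bot gives the robot as it stands.
- The arm moves only by the tool play_rows, never from a script. Its argument "steps" is a list that holds one entry, the list of rows, each a list of 4 numbers: the shift along the tool's x, y, z in m, then the turn about the tool's z in rad. In form: [[[tx, ty, tz, yaw], ...]]. A call has exactly 5 rows; each row shifts and turns the commanded pose from where the row before left it, along the tool's axes as they then stand; what a row does not reach is not made up. A row lasts 1/12 s, in which the tool goes at most 41.7 mm and 7.16 degrees, less where a joint would pass 70% of its speed; a pose out of reach is approached as far as the arm can. A call is refused whole if a number of a shift passes 0.0417 or a number of a turn 0.125, either way. A call with a gripper value outside its range is refused whole. "gripper" is the finger opening in m, from 0 to 0.0854, set as the call begins (left out, the last holds). The fingers move at their own pace and stop on an object; "squeeze" is the grip in N (left out, the last holds). Time passes only in rows, so rows that do not move let the fingers close, or fill a call up. It gives the time, the measured TCP pose, the force, the opening and the grip force at its end, in the units of the state.
- bot.get_obs(): the state, without advancing time (a new reading comes with each control period).
- bot.camera(name): name is "scene" or "top" or "wrist"; returns a dict with "img" (384x512x3 uint8, blue, green, red), "vfov" (degrees; the focal length in pixels is half the picture's height over the tangent of half this angle, whatever the lens; pixels are square), "cx", "cy" (the principal point, pixels), "xyz" and "attitude" of the camera in the world. Camera axes: x right, y down, z forward; pixel columns grow to the right and rows downward; lengths in m; the calibration is good to about 2 mm. A picture is of the moment at which its call begins. There is no depth.
- bot.job_done(): hands the job in; it is judged then, once.
The state is a dict: "time": time; "q": joint angles; "qd": joint speeds; "joint_efforts": joint torques, N m; "ee_pos": TCP position; "tcp_rot": TCP orientation; "wrist_force": force on the tool from outside, world axes, zero at the start; "torque": the same for the moment, N m; "opening": finger opening in m; "grasp_force": force on a finger pad.
Only numpy, scipy, OpenCV 4.12 (cv2) and the standard library are available. Lean on these libraries where they do the work, as an engineer would, in place of code of your own. Each camera call takes 0.05 s, during which the arm holds its last target. There are 200 camera calls.

TASK

The upright steel shaft in the grey drawbar clevis has nothing to hold it. Take the locking pin from the wooden block, push it through the shaft's cross hole from the side that faces the robot until its head is fully home against the shaft, then press its sprung loop down over the shaft's end until it snaps under the lip on the far side, and let go. The height of the shaft is not known exactly, so feel for the hole, force nothing, and leave the other things on the bench alone.

Things in the scene. Friction and masses are not known exactly. Their poses are not given: they have to be found in the camera images.
- bore (a point): Point on the clevis: the upright shaft's axis at the upper face of the clevis's top plate, 88 mm above the bench. z up, x the direction in which to push the pin (roughly away from the robot). The shaft's cross hole runs along x, 12 mm bore with 1 mm chamfer; its centre is 26 to 50 mm above this point, a height that differs each time and is not measured: find it by touch or sight.
- shaft (a joint): Springy up-down give of the plain steel shaft, m (0 at rest, 1.5 mm each way, 6 N per mm). Sizes from the hole's centre: flat faces 13 mm off along x and y; above, a greased round lip of radius 17.5 mm from 10 to 12.5 mm up, then a cone to a flat top of radius 9 mm, 19 mm up; below, a 26 mm round. The shaft does not turn. The pin must not bear on it with over 50 N, nor the fingers with over 30 N.
- clevis: Fixed grey steel drawbar clevis, origin on the bench under the shaft's axis, axes as point bore. Top plate 70 x 100 mm (x, y), 88 mm high; foot 130 x 110 x 12 mm; a dark drawbar bar 60 mm wide comes out of it ahead (+x), 74 mm high at most.
- grip (a point): Centre of the grip bar (14 mm wide in y, 22 mm high, 32 mm long) of the loose steel locking pin (about 0.2 kg), lying level on the block. x points along the pin to its tip, z up. Ahead of the bar a 26 mm wide block, then an 18 mm round collar; the collar's front face, 32 mm ahead of this point, seats on the shaft's flat under the lip, so home puts this point 45 mm behind the shaft's axis.
- tip (a point): Tip of the pin's round shank, on its axis: 71 mm ahead of point grip, 39 mm ahead of the collar, on the level of point grip. Shank 10 mm in diameter, the last 2.5 mm tapering to 8.4 mm. Axes as point grip.
- loop (a joint): Angle of the pin's sprung loop, rad: 0 shut (level, round the shaft), about 0.65 held open by its spring, rising ahead. Hinge across the pin (y), 24 mm ahead of point grip, on its level. Two 4 mm wires 43 mm apart, a cross bar 38 mm from the hinge. It stretches (1 N per mm, 8 mm at most) by about 4 mm to slip over the lip, under a push of about 3 to 12 N down on the tab, then stays shut.
- tab (a point): Centre of the upper face of the flat thumb tab beyond the loop's cross bar (20 mm wide, 24 mm long, 4 mm thick): press here, with less than 25 N. With the pin home and the loop shut it is 32.5 mm beyond the shaft's axis and 9.5 mm above the hole's centre; x points out along the tab.
- rest: Fixed wooden block 120 x 85 x 40 mm on which the pin lies; origin at the centre of its underside
- wrench: Bystander: steel wrench lying on the bench, do not disturb
- can: Bystander: closed dark tin 66 mm in diameter, 110 mm high, do not disturb
- washer: Bystander: loose steel washer 48 mm across, 6 mm thick, do not disturb
- hammer: Bystander: hammer lying on the bench, do not disturb
Mind the look-alikes: they are no part of the job. Leave any green, orange or white look-alike of the rest alone.

How it is judged (in metres and radians):
On the way, in this order (a step that is already met when the one before it is completed fails the run):
1. the pin is through the cross hole, its head home against the shaft, the loop still open (x of grip in the frame of bore between -0.048 and -0.042 m and y of grip in the frame of bore between -0.006 and 0.006 m and z of grip in the frame of bore between 0.016 and 0.058 m and value of joint loop above 0.35 rad and x of tip in the frame of bore above 0.021 m and y of tip in the frame of bore between -0.008 and 0.008 m and angle between grip's own z axis and vertical below 0.3 rad), for 0.2 s.
2. the loop is snapped over the shaft end and shut (value of joint loop below 0.12 rad), for 0.2 s.
At the end, for the whole second after the job is handed in: The pin is through the shaft's cross hole with its head within 4 mm of fully home, level (within 0.3 rad) and loop side up, the loop is shut behind the lip (angle below 0.12 rad), and the pin is at rest and released (x of grip in the frame of bore between -0.049 and -0.042 m and y of grip in the frame of bore between -0.006 and 0.006 m and z of grip in the frame of bore between 0.016 and 0.058 m and value of joint loop below 0.12 rad and angle between grip's own z axis and vertical below 0.3 rad and linear speed of pin below 0.02 m/s and x of tip in the frame of bore above 0.021 m and y of tip in the frame of bore between -0.008 and 0.008 m); the robot touches nothing.
It fails at once if the pin or its loop bears on the shaft with more than 50 N (contact force between pin and shaft above 50 N).
It fails at once if the loop is pressed with more than 25 N (contact force between the fingers and loop above 25 N).
It fails at once if the robot pushes the shaft with more than 30 N (contact force between the fingers and shaft above 30 N).
It fails at once if a bystander is moved by more than 30 mm (distance of any of wrench, can, washer, hammer from where it was at the start of the episode above 0.03 m).
It also fails if it takes over 64 s, if anything falls off the work surface, if the arm or the gripper's body presses on something with over 40 N, if the wrist force passes 120 N, or if a joint passes its speed limit or range.

## Working session

There is one attempt and no reset: what is moved stays moved. The work goes in short steps, Python scripts to look and compute and a tool call to move; the robot and the scene stay as the last step left them, time stands still between calls to the robot, and variables do not carry over. Pictures are saved under pics/ and viewed, at most 10 in all, crops included, and the job is handed in when it is done.

Besides the shell and the picture viewer there is one more tool, called as name(argument=value, ...) on one line, values as JSON. play_rows: Moves the arm, as the interface text tells. Its arguments: {"type":"object","properties":{"steps":{"type":"array","items":{"type":"array","items":{"type":"array","items":{"type":"number"}}}},"gripper":{"type":"number"},"squeeze":{"type":"number"}},"required":["steps"]}

```bash
mkdir -p pics; ls; python3 - <<'E'
from workcell import bot
import cv2,pickle
o=bot.get_obs();print({k:o[k] for k in('time','ee_pos','tcp_rot','wrist_force','opening')})
for n in('scene','top','wrist'):
    c=bot.camera(n);cv2.imwrite(f'pics/{n}0.png',c['img']);pickle.dump(c,open(f'pics/{n}0.pkl','wb'))
    print(n,c['vfov'],c['cx'],c['cy'],c['xyz'],c['attitude'])
E
```

```text
pics
{'time': 0.0, 'ee_pos': array([0.1811704 , 0.51905671, 0.23059337]), 'tcp_rot': array([-1.79925222e+02, -3.03634695e-04,  1.60759624e+02]), 'wrist_force': array([ 0.28023332, -0.0350467 , -0.28683048]), 'opening': 0.08555951716494462}
scene 55.93488153090184 254.53848877963785 194.67909781363358 [0.96252489 0.48430494 1.01479505] [-145.88504967   -0.46714488  139.39480263]
top 55.656444623315224 256.2403013454894 194.25835365066436 [0.40355647 0.00650851 0.95715989] [-170.32096019    1.51169385  -91.53609075]
wrist 69.69525233179067 255.88596449857278 189.6496512665407 [0.11770537 0.54158009 0.3728325 ] [1.64733272e+02 7.55507056e-02 7.07118116e+01]
```

View pics/scene0.png

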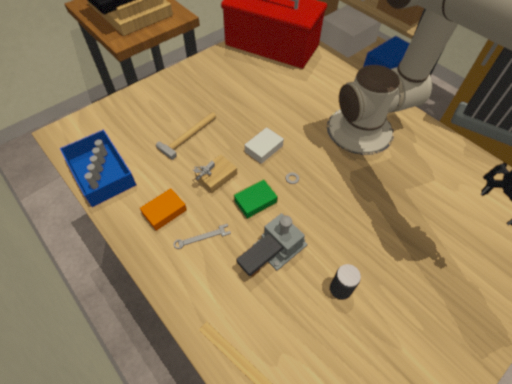

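View pics/top0.png

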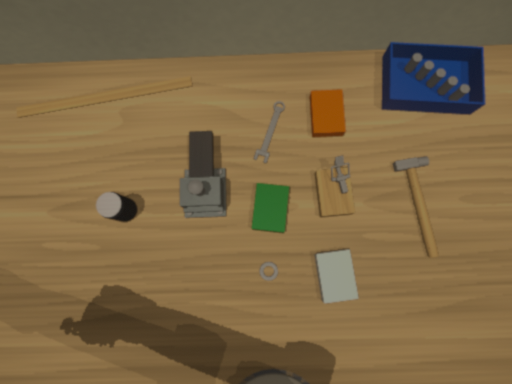

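The clevis is at about top (203,190), with the shaft head at (198,187). The block with the pin is at (335,190), and the look-alikes are green, orange and white. I'll zoom in on both.

```bash
cat > h.py <<'E'
import numpy as np,cv2,pickle
from scipy.spatial.transform import Rotation as R
def load(n): return pickle.load(open(f'pics/{n}.pkl','rb'))
def snap(bot,n,tag):
    c=bot.camera(n);pickle.dump(c,open(f'pics/{n}{tag}.pkl','wb'));cv2.imwrite(f'pics/{n}{tag}.png',c['img']);return c
def rot(c): return R.from_euler('xyz',c['attitude'],degrees=True)
def f(c): return c['img'].shape[0]/2/np.tan(np.radians(c['vfov'])/2)
def ray(c,u,v): return rot(c).apply([(u-c['cx'])/f(c),(v-c['cy'])/f(c),1.])
def plane(c,u,v,z):
    d=ray(c,u,v);p=np.array(c['xyz']);return p+d*(z-p[2])/d[2]
def proj(c,P):
    q=rot(c).inv().apply(np.array(P)-c['xyz']);return np.array([c['cx']+f(c)*q[...,0]/q[...,2],c['cy']+f(c)*q[...,1]/q[...,2]]).T
def tri(c1,p1,c2,p2):
    d1=ray(c1,*p1);d2=ray(c2,*p2);a=np.array(c1['xyz']);b=np.array(c2['xyz'])
    s=np.linalg.lstsq(np.c_[d1,-d2],b-a,rcond=None)[0];x=a+s[0]*d1;y=b+s[1]*d2
    return (x+y)/2,np.linalg.norm(x-y)
E
python3 - <<'E'
from h import *
s=load('scene0')['img'];t=load('top0')['img']
def crop(im,x,y,w,h,k): return cv2.resize(im[y:y+h,x:x+w],None,fx=k,fy=k,interpolation=cv2.INTER_CUBIC)
a=crop(t,310,150,50,75,8)[:,:400];b=crop(t,175,120,60,100,6)[:600,:360]
a=cv2.resize(a,(400,600))
cv2.imwrite('pics/z1.png',np.hstack([a,b]))
a=crop(s,185,150,60,50,6.6);b=crop(s,230,205,80,75,5)
cv2.imwrite('pics/z2.png',np.hstack([cv2.copyMakeBorder(a,0,375-a.shape[0],0,0,0),b]))
print(a.shape,b.shape)
for n,px in(('block',(335,190)),('shaft',(198,187))): print(n,plane(load('top0'),*px,0.05))
E
```

```text
(330, 396, 3) (375, 400, 3)
block [ 0.56358799 -0.17255869  0.05      ]
shaft [0.58234406 0.17431483 0.05      ]
```

View pics/z1.png

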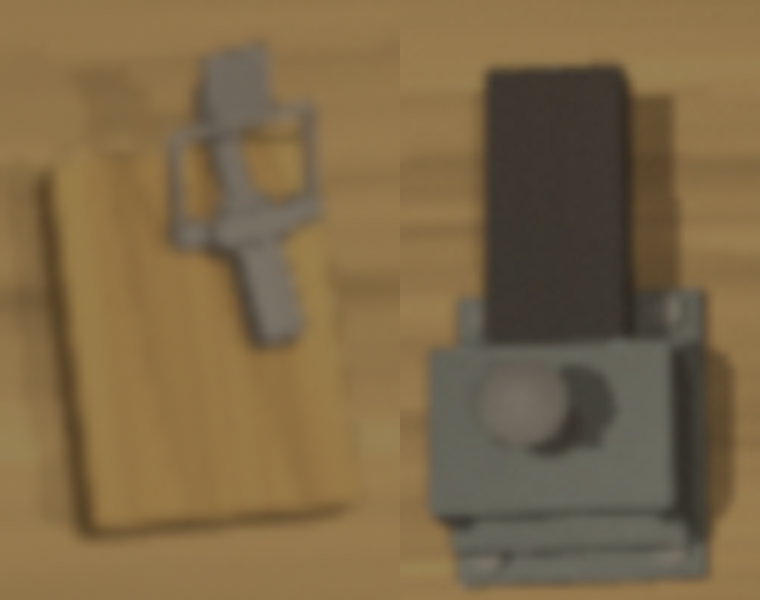

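View pics/z2.png

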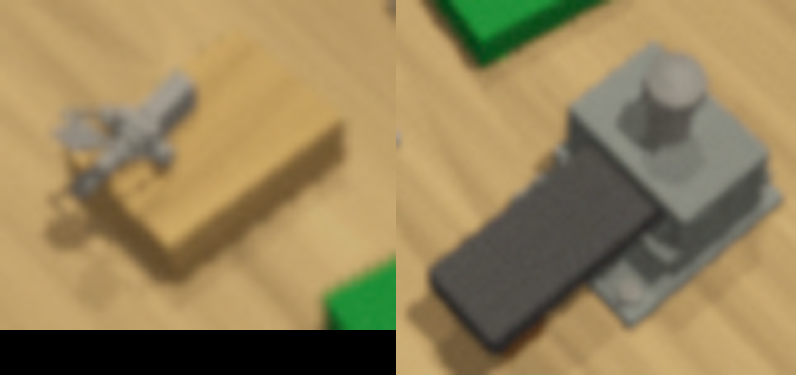

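The pin lies along +x and overhangs the block's far end. I'll move the wrist camera to view the clevis from near.

play_rows(steps=[[[0,0,0,-0.112],[0,0,0,-0.112],[0,0,0,-0.112],[-0.027,-0.029,0,0],[-0.027,-0.029,0,0]]])

```text
time: 0.57
ee_pos: [0.2348, 0.4612, 0.2304]
tcp_rot: [-179.9, -0.0, -179.7]
wrist_force: [0.6, 0.1, -0.1]
opening: 0.0853
grasp_force: 0.0
```

play_rows(steps=[[[-0.027,-0.029,0.003,0],[-0.027,-0.029,0.003,0],[-0.027,-0.029,0.003,0],[-0.027,-0.029,0.003,0],[-0.027,-0.029,0.003,0]]])

```text
time: 0.98
ee_pos: [0.3711, 0.3146, 0.2161]
tcp_rot: [180.0, 0.0, -180.0]
wrist_force: [1.3, 1.0, 0.6]
opening: 0.0857
grasp_force: 0.0
```

play_rows(steps=[[[-0.027,-0.029,0.003,0],[-0.027,-0.029,0.003,0],[-0.027,-0.029,0.003,0],[-0.027,-0.029,0.003,0],[-0.027,-0.029,0.003,0]]])

```text
time: 1.4
ee_pos: [0.5063, 0.1695, 0.201]
tcp_rot: [180.0, -0.0, -180.0]
wrist_force: [-0.3, 0.9, -0.1]
opening: 0.0854
grasp_force: 0.0
```

play_rows(steps=[[[0,0,0,0],[0,0,0,0],[0,0,0,0],[0,0,0,0],[0,0,0,0]]])

```text
time: 1.82
ee_pos: [0.5047, 0.1724, 0.2016]
tcp_rot: [180.0, 0.0, -179.9]
wrist_force: [-0.1, 0.5, 0.3]
opening: 0.0858
grasp_force: 0.0
```

```bash
python3 - <<'E'
from workcell import bot
from h import *
c=snap(bot,'wrist','1');print(c['xyz'],c['attitude'],bot.get_obs()['ee_pos'],bot.get_obs()['tcp_rot'])
cv2.imwrite('pics/w1.png',cv2.resize(c['img'],None,fx=1.5,fy=1.5,interpolation=cv2.INTER_CUBIC))
E
```

```text
[0.43742095 0.1727576  0.3437324 ] [1.64724357e+02 2.48555681e-02 9.00649519e+01] [0.50471767 0.17237085 0.20159082] [ 1.79987416e+02  2.21335754e-02 -1.79884655e+02]
```

View pics/w1.png

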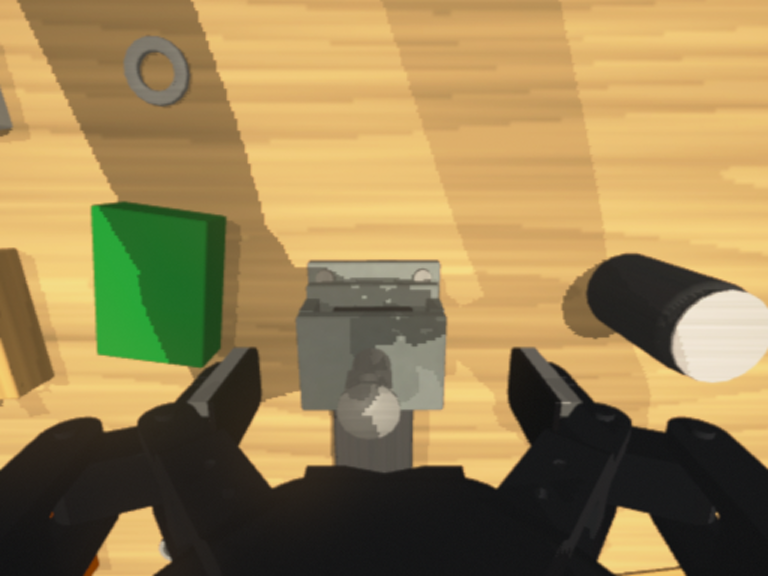

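The washer is at (157,70), the clevis plate spans (297-447, 313-409) and the shaft head is at (369,411) in this 1.5x view, with +x downward. I'll take a closer crop.

```bash
python3 - <<'E'
from h import *
c=load('wrist1');im=c['img'][165:320,185:310]
a=cv2.resize(im,None,fx=4.8,fy=3.87*1,interpolation=cv2.INTER_CUBIC)
a=cv2.resize(im,(480,595),interpolation=cv2.INTER_CUBIC)
cv2.imwrite('pics/w1c.png',a)
# predicted corners with bore at guess
for x in(.547,.617):
  for y in(.124,.224): print(x,y,proj(c,[x,y,.088]))
E
```

```text
0.547 0.124 [207.08162652 227.94851134]
0.547 0.224 [307.15246251 228.07105143]
0.617 0.124 [210.06850188 288.88076833]
0.617 0.224 [303.86215705 288.99810485]
```

View pics/w1c.png

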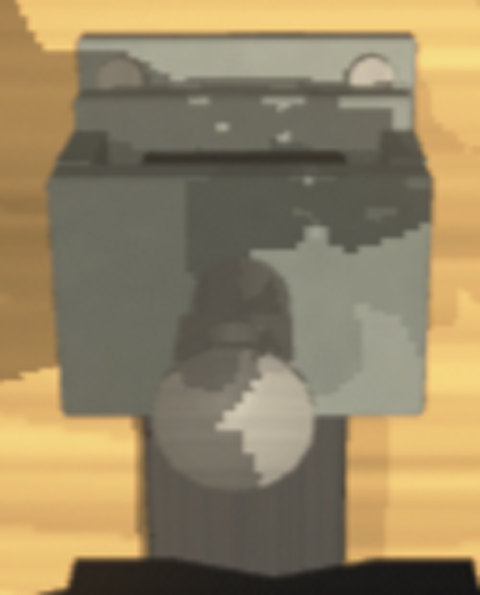

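```bash
python3 - <<'E'
from h import *
from scipy.optimize import least_squares
c=load('wrist1')
g=lambda u,v:(185+u/3.84,165+v/3.84)
P=[plane(c,*g(*p),.088)[:2] for p in((50,179),(432,180),(65,415),(424,413))]
P=np.array(P);print(P.round(4),P.mean(0))
print(np.linalg.norm(P[1]-P[0]),np.linalg.norm(P[3]-P[2]),np.linalg.norm(P[2]-P[0]),np.linalg.norm(P[3]-P[1]))
print('yaws',[np.degrees(np.arctan2(-(b-a)[0],(b-a)[1])) for a,b in((P[0],P[1]),(P[2],P[3]))],[np.degrees(np.arctan2((b-a)[1],(b-a)[0])) for a,b in((P[0],P[2]),(P[1],P[3]))])
b=P.mean(0)
# silhouette of lip circle for given height
th=np.linspace(0,2*np.pi,180)
for hz in np.arange(.112,.142,.004):
    q=np.vstack([proj(c,np.c_[b[0]+17.5e-3*np.cos(th),b[1]+17.5e-3*np.sin(th),0*th+hz+d]) for d in(.010,.0125)])
    q2=proj(c,np.c_[b[0]+9e-3*np.cos(th),b[1]+9e-3*np.sin(th),0*th+hz+.019])
    z=np.vstack([q,q2]);mn,mx=z.min(0),z.max(0)
    print(round(hz,3),((mn-[185,165])*3.84).round(),((mx-[185,165])*3.84).round())
E
```

```text
[[0.5297 0.1159]
 [0.5299 0.2137]
 [0.598  0.1163]
 [0.5972 0.2142]] [0.56368751 0.16501013]
0.09777265243166297 0.09794995480357695 0.06825333404007446 0.06735546277913965
yaws [np.float64(-0.08503341354732342), np.float64(0.441078577424486)] [np.float64(0.33401819567025), np.float64(0.48691926307668804)]
0.112 [163. 298.] [314. 438.]
0.116 [161. 306.] [315. 448.]
0.12 [159. 314.] [316. 458.]
0.124 [157. 322.] [316. 469.]
0.128 [155. 331.] [317. 480.]
0.132 [153. 340.] [318. 491.]
0.136 [151. 350.] [319. 503.]
0.14 [149. 359.] [319. 515.]
```

Bore is at about (0.564, 0.165) with yaw near 0.3°, and the hole is at z ≈ 0.133, inside the stated range. Now the pin.

play_rows(steps=[[[0,-0.039,0,0],[0,-0.039,0,0],[0,-0.039,0,0],[0,-0.039,0,0],[0,-0.039,0,0]]])

```text
time: 2.28
ee_pos: [0.5049, -0.0243, 0.2017]
tcp_rot: [-180.0, 0.1, -179.9]
wrist_force: [0.8, -0.4, 0.5]
opening: 0.0852
grasp_force: 0.0
```

play_rows(steps=[[[0,-0.039,0.005,0],[0,-0.039,0.005,0],[0,-0.039,0.005,0],[0,-0.039,0.005,0],[0,0,0.01,0]]])

```text
time: 2.7
ee_pos: [0.5054, -0.1844, 0.1717]
tcp_rot: [-179.9, 0.1, 179.8]
wrist_force: [0.6, 0.1, 0.0]
opening: 0.0851
grasp_force: 0.0
```

play_rows(steps=[[[0,0,0,0],[0,0,0,0],[0,0,0,0],[0,0,0,0],[0,0,0,0]]])

```text
time: 3.12
ee_pos: [0.5058, -0.1785, 0.172]
tcp_rot: [-180.0, 0.1, -179.9]
wrist_force: [-0.1, -0.1, -0.1]
opening: 0.0854
grasp_force: 0.0
```

```bash
python3 - <<'E'
from workcell import bot
from h import *
c=snap(bot,'wrist','2');print(c['xyz'],c['attitude'],bot.get_obs()['ee_pos'],bot.get_obs()['tcp_rot'])
cv2.imwrite('pics/w2.png',cv2.resize(c['img'][130:330,130:380],None,fx=3,fy=3,interpolation=cv2.INTER_CUBIC))
E
```

```text
[ 0.43844952 -0.17806591  0.31412936] [1.64684082e+02 5.43705084e-02 9.00775612e+01] [ 0.50577874 -0.1787014   0.17190649] [-1.79981913e+02  5.17989494e-02 -1.79887662e+02]
```

View pics/w2.png

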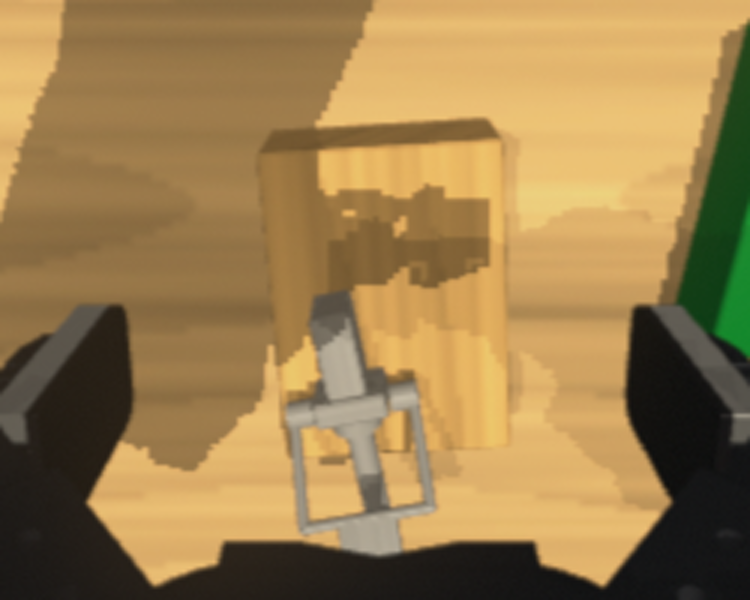

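The pin is at the crop's left centre: grip bar (312-362, 292-395), hinge tube (290,412)–(415,392), shank tip near (375,508). It points mostly +x, slightly +y.

```bash
python3 - <<'E'
from h import *
c=load('wrist2')
g=lambda u,v,z:plane(c,130+u/3,130+v/3,z)[:2]
ang=lambda a,b:np.degrees(np.arctan2((b-a)[1],(b-a)[0]))
h1,h2=g(290,412,.053),g(415,392,.053);print('hinge',h1,h2,np.linalg.norm(h2-h1),ang(h1,h2)-90)
H=(h1+h2)/2
t=g(375,509,.052);print('tip',t,'hinge-tip',np.linalg.norm(t-H),ang(H,t))
# bar edges on top face
a,b,d,e=g(311,330,.062),g(325,393,.062),g(350,318,.062),g(366,380,.062)
print('bar',a,b,ang(a,b),d,e,ang(d,e),'width',np.linalg.norm(a-d))
r1,r2=g(316,297,.041),g(350,292,.041);print('rear bottom',(r1+r2)/2,np.linalg.norm(r1-r2),ang(r1,r2)-90)
for yaw in(8,10,12):
  u=np.array([np.cos(np.radians(yaw)),np.sin(np.radians(yaw))]);print(yaw,'grip from hinge',H-.024*u,'from tip',t-.071*u,'from rear',(r1+r2)/2+.016*u)
for p in((262,150),(500,138),(510,445),(290,455)):print('blk',g(*p,.04))
E
```

```text
hinge [ 0.59571434 -0.20919034] [ 0.58771782 -0.16496401] 0.044943435731800006 10.248867035804764
tip [ 0.63645235 -0.17902691] hinge-tip 0.04545482773261237 10.2011714443614
bar [ 0.55963297 -0.20031487] [ 0.58301061 -0.19601902] 10.412450020413479 [ 0.55527114 -0.18730866] [ 0.57807325 -0.18206265] 12.956406183316531 width 0.013718124109575965
rear bottom [ 0.5559217  -0.19406709] 0.012281668730778636 9.088503372652852
8 grip from hinge [ 0.56794964 -0.19041733] from tip [ 0.56614332 -0.1889082 ] from rear [ 0.57176599 -0.19184032]
10 grip from hinge [ 0.56808069 -0.19124473] from tip [ 0.566531   -0.19135593] from rear [ 0.57167863 -0.19128872]
12 grip from hinge [ 0.56824053 -0.19206706] from tip [ 0.56700387 -0.19378864] from rear [ 0.57157206 -0.1907405 ]
blk [ 0.50337304 -0.21760198]
blk [ 0.49906874 -0.13678001]
blk [ 0.61735031 -0.12823346]
blk [ 0.62181361 -0.21122647]
```

play_rows(steps=[[[-0.03,-0.007,0,0],[-0.03,-0.006,0,0],[0,0,0.02,-0.09],[0,0,0.02,-0.09],[0,0,0.02,0]]], gripper=0.05)

```text
time: 3.58
ee_pos: [0.5662, -0.1921, 0.1105]
tcp_rot: [-180.0, 0.0, -169.3]
wrist_force: [0.6, -0.1, -0.7]
opening: 0.05
grasp_force: 0.0
```

play_rows(steps=[[[0,0,0.015,0],[0,0,0.012,0],[0,0,0,0],[0,0,0,0],[0,0,0,0]]])

```text
time: 4.0
ee_pos: [0.5659, -0.1926, 0.0856]
tcp_rot: [-180.0, 0.1, -169.7]
wrist_force: [-0.4, 0.0, 0.6]
opening: 0.0496
grasp_force: 0.0
```

```bash
python3 - <<'E'
from workcell import bot
from h import *
c=snap(bot,'wrist','3');o=bot.get_obs();print(c['xyz'],c['attitude'],o['ee_pos'],o['tcp_rot'])
cv2.imwrite('pics/w3.png',cv2.resize(c['img'],None,fx=1.5,fy=1.5,interpolation=cv2.INTER_CUBIC))
E
```

```text
[ 0.49955851 -0.20390131  0.22768667] [1.64668651e+02 9.74343507e-02 1.00289274e+02] [ 0.56602718 -0.19274559  0.08579521] [-1.79942361e+02  1.00430233e-01 -1.69669552e+02]
```

View pics/w3.png

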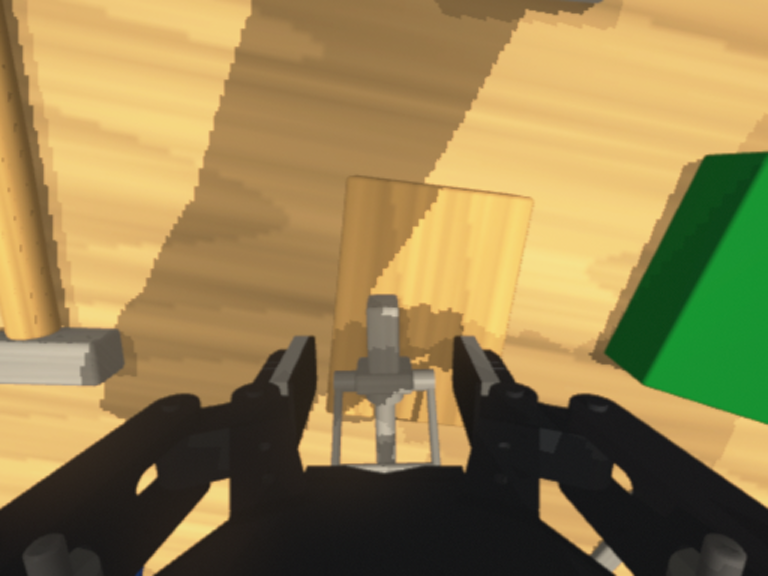

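The pin is aligned with the tool, with the bar at u≈383 midway between the fingers (315/453). I'll check the fore-aft position.

```bash
python3 - <<'E'
from h import *
c=load('wrist3');tcp=np.array([.56603,-.19275]);u=np.array([np.cos(np.radians(10.33)),np.sin(np.radians(10.33))])
for n,p,z in(('hinge',(384,380),.052),('rear top',(383,306),.062),('rear bot',(383,296),.041),('front top',(383,360),.062)):
    q=plane(c,p[0]/1.5,p[1]/1.5,z)[:2]-tcp;print(n,'ahead',q@u,'left',-q[0]*u[1]+q[1]*u[0])
E
```

```text
hinge ahead 0.027342515565663604 left 0.0006632463830645889
rear top ahead -0.012565315329497583 left 0.00027891842778058197
rear bot ahead -0.010576674955876901 left 0.00020015270065077903
front top ahead 0.012270264575449634 left 0.0002481057240619408
```

play_rows(steps=[[[-0.002,0,0.012,0],[0,0,0.012,0],[0,0,0.01,0],[0,0,0.005,0],[0,0,0.003,0]]])

```text
time: 4.47
ee_pos: [0.5665, -0.1921, 0.0405]
tcp_rot: [179.9, -0.1, -169.7]
wrist_force: [-0.8, -0.9, -0.5]
opening: 0.0502
grasp_force: 0.0
```

play_rows(steps=[[[0,0,0,0],[0,0,0,0],[0,0,0,0],[0,0,0,0],[0,0,0,0]]], gripper=0.005, squeeze=50)

```text
time: 4.88
ee_pos: [0.5676, -0.1924, 0.0429]
tcp_rot: [-180.0, 0.0, -169.7]
wrist_force: [-0.4, 0.6, 2.5]
opening: 0.0127
grasp_force: 51.0
```

play_rows(steps=[[[0,0,0,0],[0,0,0,0],[0,0,0,0],[0,0,0,0],[0,0,0,0]]])

```text
time: 5.3
ee_pos: [0.5677, -0.1924, 0.043]
tcp_rot: [-180.0, 0.1, -169.7]
wrist_force: [-1.1, 0.4, 5.6]
opening: 0.0128
grasp_force: 51.2
```

play_rows(steps=[[[0,0,-0.01,0],[0,0,-0.02,0],[0,0,-0.03,0],[0,0,-0.03,0.085],[0,0,0,0.09]]], squeeze=80)

```text
time: 5.72
ee_pos: [0.5691, -0.1929, 0.1388]
tcp_rot: [-179.9, 0.4, -179.9]
wrist_force: [1.2, -0.6, -1.4]
opening: 0.0121
grasp_force: 78.5
```

play_rows(steps=[[[0.0111,0.0357,0,0],[0.0111,0.0357,0,0],[0.0111,0.0357,0,0],[0.0111,0.0357,0,0],[0.0111,0.0357,0,0]]])

```text
time: 6.13
ee_pos: [0.5098, -0.0127, 0.1323]
tcp_rot: [180.0, -0.0, -179.7]
wrist_force: [0.5, -0.1, -1.7]
opening: 0.0119
grasp_force: 78.6
```

play_rows(steps=[[[0.0111,0.0357,0,0],[0.0111,0.0357,0,0],[0.0111,0.0357,0,0],[0.0111,0.0357,0,0],[0.0111,0.0357,0,0]]])

```text
time: 6.55
ee_pos: [0.4533, 0.1656, 0.1325]
tcp_rot: [-180.0, -0.0, -179.7]
wrist_force: [0.8, 0.3, -1.8]
opening: 0.012
grasp_force: 78.6
```

play_rows(steps=[[[0,0,0,0],[0,0,0,0],[0,0,0,0],[0,0,0,0],[0,0,0,0]]])

```text
time: 6.97
ee_pos: [0.4548, 0.1631, 0.1322]
tcp_rot: [-180.0, -0.0, -179.8]
wrist_force: [0.1, -0.2, -2.4]
opening: 0.0122
grasp_force: 78.9
```

```bash
python3 - <<'E'
from workcell import bot
from h import *
c=snap(bot,'wrist','4');o=bot.get_obs();print(c['xyz'],c['attitude'],o['ee_pos'],o['tcp_rot'],o['wrist_force'],o['torque'])
s=snap(bot,'scene','4');t=snap(bot,'top','4')
b=np.array([.5637,.165,.12])
print(proj(c,b),proj(s,b),proj(t,b))
def cr(c,w,h,k,W,H):
    u,v=proj(c,b-[.03,0,0]).astype(int);im=cv2.copyMakeBorder(c['img'],80,80,80,80,0)[v-h+80:v+h+80,u-w+80:u+w+80];print(u-w,v-h);return cv2.resize(im,(W,H),interpolation=cv2.INTER_CUBIC)
A=cv2.resize(c['img'][120:330,136:376],(400,350),interpolation=cv2.INTER_CUBIC)
B=cr(s,40,35,5,400,350)
cv2.imwrite('pics/m4.png',np.hstack([A,B]))
E
```

```text
[0.38760667 0.16346349 0.27443991] [1.64753415e+02 5.00829791e-02 9.01505844e+01] [0.45481318 0.16313847 0.13224489] [-1.79991073e+02 -1.00778362e-02 -1.79807598e+02] [-0.71636387 -0.12626604 -3.48927357] [-0.02264614  0.08908974  0.02792785]
[257.59252446 372.18854448] [285.5299607  225.31157236] [196.46080422 189.07258137]
253 184
```

View pics/m4.png

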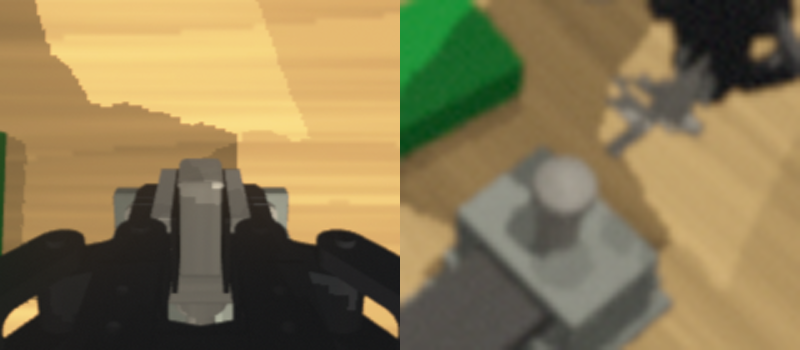

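The pin is firmly held and level. Remote views are too coarse for sub-millimetre work, so I'll align to the estimate and feel forward.

play_rows(steps=[[[-0.006,0.001,0.003,0],[-0.006,0,0.0027,0],[-0.004,0,0.002,0],[0,0,0,0],[0,0,0,0]]])

```text
time: 7.53
ee_pos: [0.4706, 0.1651, 0.1241]
tcp_rot: [-180.0, -0.1, -179.7]
wrist_force: [-0.4, 0.5, -2.5]
opening: 0.0123
grasp_force: 78.9
```

play_rows(steps=[[[-0.001,0,0,0],[-0.001,0,0,0],[-0.001,0,0,0],[-0.001,0,0,0],[-0.001,0,0,0]]])

```text
time: 7.95
ee_pos: [0.4756, 0.1653, 0.1247]
tcp_rot: [180.0, 0.0, -179.7]
wrist_force: [-0.3, -0.4, -2.2]
opening: 0.0119
grasp_force: 78.9
```

play_rows(steps=[[[-0.001,0,0,0],[-0.001,0,0,0],[-0.001,0,0,0],[0,0,0,0],[0,0,0,0]]])

```text
time: 8.37
ee_pos: [0.4786, 0.1651, 0.1245]
tcp_rot: [-180.0, 0.0, -179.7]
wrist_force: [0.9, -2.2, -3.0]
opening: 0.0123
grasp_force: 78.8
```

play_rows(steps=[[[0,-0.001,0,0],[-0.001,0,0,0],[-0.001,0,0,0],[0,0,0,0],[0,0,0,0]]])

```text
time: 8.78
ee_pos: [0.4806, 0.1643, 0.1246]
tcp_rot: [180.0, 0.0, -179.7]
wrist_force: [-0.7, -0.5, -3.2]
opening: 0.0118
grasp_force: 78.9
```

play_rows(steps=[[[-0.0007,0,0,0],[-0.0007,0,0,0],[-0.0006,0,0,0],[0,0,0,0],[0,0,0,0]]])

```text
time: 9.2
ee_pos: [0.4826, 0.1643, 0.1246]
tcp_rot: [-180.0, 0.0, -179.7]
wrist_force: [-0.5, -0.6, -2.3]
opening: 0.0124
grasp_force: 78.9
```

play_rows(steps=[[[-0.001,0,0,0],[-0.001,0,0,0],[-0.001,0,0,0],[0,0,0,0],[0,0,0,0]]])

```text
time: 9.62
ee_pos: [0.4856, 0.1643, 0.1246]
tcp_rot: [-180.0, 0.0, -179.7]
wrist_force: [-0.4, -0.3, -2.4]
opening: 0.0123
grasp_force: 78.9
```

play_rows(steps=[[[-0.001,0,0,0],[-0.001,0,0,0],[-0.001,0,0,0],[0,0,0,0],[0,0,0,0]]])

```text
time: 10.03
ee_pos: [0.4886, 0.1643, 0.1246]
tcp_rot: [-180.0, 0.0, -179.7]
wrist_force: [-0.0, -0.5, -2.8]
opening: 0.0121
grasp_force: 78.9
```

play_rows(steps=[[[-0.0015,0,0,0],[-0.0015,0,0,0],[-0.0015,0,0,0],[-0.0015,0,0,0],[0,0,0,0]]])

```text
time: 10.45
ee_pos: [0.4948, 0.1643, 0.1245]
tcp_rot: [-180.0, 0.0, -179.7]
wrist_force: [0.7, -1.9, -2.7]
opening: 0.0119
grasp_force: 78.9
```

play_rows(steps=[[[-0.0015,0,0,0],[-0.0015,0,0,0],[-0.0015,0,0,0],[-0.0015,0,0,0],[0,0,0,0]]])

```text
time: 10.87
ee_pos: [0.5008, 0.1644, 0.1246]
tcp_rot: [180.0, 0.0, -179.7]
wrist_force: [1.3, -0.4, -3.1]
opening: 0.0121
grasp_force: 78.9
```

```bash
python3 - <<'E'
from workcell import bot
from h import *
s=snap(bot,'scene','5');t=snap(bot,'top','5')
print(bot.get_obs()['wrist_force'],bot.get_obs()['torque'])
A=cv2.resize(s['img'][185:255,253:333],(400,350),interpolation=cv2.INTER_CUBIC)
B=cv2.resize(t['img'][165:235,160:240],(400,350),interpolation=cv2.INTER_CUBIC)
cv2.imwrite('pics/m5.png',np.hstack([A,B]))
E
```

```text
[ 1.48028638 -0.87107609 -2.47140622] [-0.19417234 -0.05131636 -0.05734368]
```

View pics/m5.png

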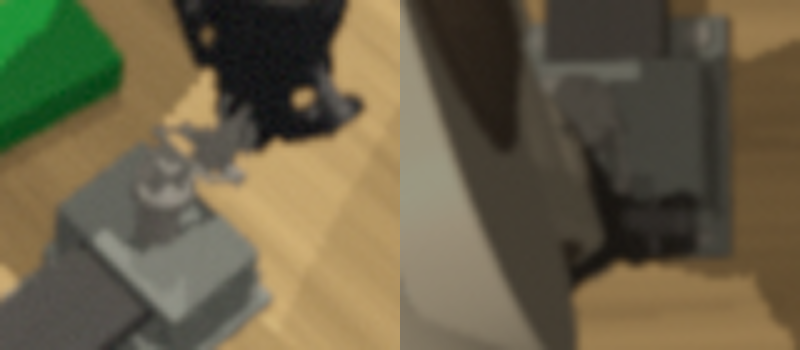

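The scene view shows the pin in line with the shaft and the open loop rising in front of the head. There's no resistance, so I'll continue until the collar seats.

play_rows(steps=[[[-0.0015,0,0,0],[-0.0015,0,0,0],[-0.0015,0,0,0],[-0.0015,0,0,0],[0,0,0,0]]])

```text
time: 11.38
ee_pos: [0.5068, 0.1644, 0.1245]
tcp_rot: [-180.0, 0.0, -179.7]
wrist_force: [0.2, -0.9, -3.6]
opening: 0.0121
grasp_force: 78.8
```

play_rows(steps=[[[-0.0015,0,0,0],[-0.0015,0,0,0],[-0.0015,0,0,0],[-0.0005,0,0,0],[0,0,0,0]]])

```text
time: 11.8
ee_pos: [0.5117, 0.1644, 0.1245]
tcp_rot: [-180.0, 0.0, -179.7]
wrist_force: [-0.4, -1.4, -3.3]
opening: 0.0121
grasp_force: 78.8
```

play_rows(steps=[[[-0.0007,0,0,0],[-0.0007,0,0,0],[-0.0006,0,0,0],[0,0,0,0],[0,0,0,0]]])

```text
time: 12.22
ee_pos: [0.5136, 0.1644, 0.1246]
tcp_rot: [-180.0, 0.0, -179.7]
wrist_force: [-0.0, -1.7, -3.1]
opening: 0.0114
grasp_force: 78.8
```

play_rows(steps=[[[-0.0007,0,0,0],[-0.0007,0,0,0],[-0.0006,0,0,0],[0,0,0,0],[0,0,0,0]]])

```text
time: 12.63
ee_pos: [0.5156, 0.1644, 0.1246]
tcp_rot: [-180.0, 0.0, -179.7]
wrist_force: [0.3, -1.4, -2.9]
opening: 0.0124
grasp_force: 78.8
```

play_rows(steps=[[[-0.0005,0,0,0],[-0.0005,0,0,0],[0,0,0,0],[0,0,0,0],[0,0,0,0]]])

```text
time: 13.05
ee_pos: [0.5164, 0.1644, 0.1246]
tcp_rot: [-180.0, -0.0, -179.7]
wrist_force: [-0.7, -1.4, -4.0]
opening: 0.0122
grasp_force: 78.8
```

play_rows(steps=[[[-0.0005,0,0,0],[-0.0005,0,0,0],[0,0,0,0],[0,0,0,0],[0,0,0,0]]])

```text
time: 13.47
ee_pos: [0.5165, 0.1644, 0.1243]
tcp_rot: [-180.0, -0.1, -179.7]
wrist_force: [-6.8, -1.2, -1.8]
opening: 0.0124
grasp_force: 79.0
```

The collar seated at TCP x≈0.5165, against 0.517 predicted. I'll give it a small firm push, hold, then release.

play_rows(steps=[[[-0.0005,0,0,0],[0,0,0,0],[0,0,0,0],[0,0,0,0],[0,0,0,0]]])

```text
time: 13.88
ee_pos: [0.5165, 0.1644, 0.1242]
tcp_rot: [-180.0, -0.2, -179.7]
wrist_force: [-9.4, -1.2, -1.0]
opening: 0.012
grasp_force: 79.0
```

play_rows(steps=[[[0,0,0,0],[0,0,0,0],[0,0,0,0],[0,0,0,0],[0,0,0,0]]], gripper=0.04)

```text
time: 14.3
ee_pos: [0.5183, 0.1646, 0.1249]
tcp_rot: [180.0, 0.1, -179.7]
wrist_force: [1.1, 0.3, -0.4]
opening: 0.04
grasp_force: 0.0
```

play_rows(steps=[[[0,0,-0.01,0],[0,0,-0.015,0],[0,0,-0.025,0],[0,0,-0.03,0],[0,0,0,0]]])

```text
time: 14.72
ee_pos: [0.5195, 0.165, 0.2112]
tcp_rot: [179.9, 0.4, -179.7]
wrist_force: [1.3, -0.4, 0.5]
opening: 0.0398
grasp_force: 0.0
```

```bash
python3 - <<'E'
from workcell import bot
from h import *
c=snap(bot,'wrist','6');s=snap(bot,'scene','6');o=bot.get_obs();print(o['ee_pos'],o['wrist_force'],o['opening'],c['xyz'],c['attitude'])
A=cv2.resize(c['img'][150:330,166:346],(400,400),interpolation=cv2.INTER_CUBIC)
B=cv2.resize(s['img'][185:255,253:323],(400,400),interpolation=cv2.INTER_CUBIC)
cv2.imwrite('pics/m6.png',np.hstack([A,B]))
E
```

```text
[0.51875871 0.16471042 0.20652492] [-0.20445131 -0.48429403 -0.58270658] 0.04000801256955816 [0.45121669 0.16478031 0.35283322] [ 1.64306583e+02 -9.77445980e-02  9.02494497e+01]
```

View pics/m6.png

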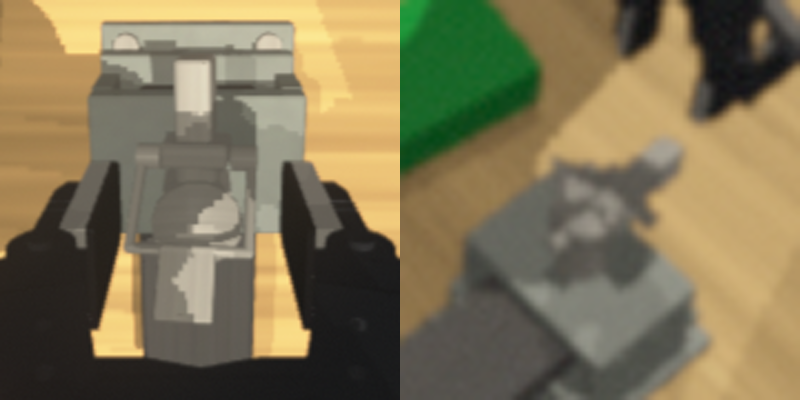

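The pin is home with its shank through the shaft. The loop stands open round the head, with the cross bar at (192,248) and the tab at (187,285), rolled very slightly to −y. I'll close the fingers and move over the tab.

play_rows(steps=[[[-0.018,0,0,0],[-0.019,0,0,0],[-0.019,0,0,0],[-0.019,0,0,0],[0,0,0,0]]], gripper=0)

```text
time: 15.23
ee_pos: [0.5949, 0.1646, 0.2024]
tcp_rot: [-180.0, -0.1, -179.7]
wrist_force: [1.0, 0.3, -0.8]
opening: -0.0001
grasp_force: 0.0
```

play_rows(steps=[[[0,-0.001,0.003,0],[0,0,0.003,0],[0,0,0.003,0],[0,0,0.002,0],[0,0,0.002,0]]])

```text
time: 15.65
ee_pos: [0.5924, 0.1639, 0.1915]
tcp_rot: [180.0, 0.0, -179.7]
wrist_force: [0.1, -0.0, -0.2]
opening: 0.0
grasp_force: 0.0
```

play_rows(steps=[[[0,0,0.002,0],[0,0,0.002,0],[0,0,0.002,0],[0,0,0.002,0],[0,0,0.002,0]]])

```text
time: 16.07
ee_pos: [0.593, 0.1638, 0.1814]
tcp_rot: [-180.0, 0.0, -179.7]
wrist_force: [-0.1, -0.3, 0.2]
opening: -0.0004
grasp_force: 0.0
```

Continue down gently.

play_rows(steps=[[[0,0,0.0015,0],[0,0,0.0015,0],[0,0,0.0015,0],[0,0,0.0015,0],[0,0,0.001,0]]])

```text
time: 16.48
ee_pos: [0.5931, 0.1639, 0.1744]
tcp_rot: [180.0, 0.0, -179.7]
wrist_force: [0.8, 0.1, 0.5]
opening: 0.0
grasp_force: 0.9
```

play_rows(steps=[[[-0.0005,0,0.0015,0],[0,0,0.0015,0],[-0.0005,0,0.0015,0],[0,0,0.0015,0],[0,0,0,0]]])

```text
time: 16.9
ee_pos: [0.5958, 0.1641, 0.17]
tcp_rot: [180.0, 0.3, -179.7]
wrist_force: [7.2, 0.3, 8.2]
opening: -0.0001
grasp_force: 5.0
```

play_rows(steps=[[[-0.0005,0,0.0015,0],[0,0,0.0015,0],[-0.0005,0,0.0015,0],[0,0,0.0005,0],[0,0,0,0]]])

```text
time: 17.32
ee_pos: [0.5984, 0.1643, 0.1665]
tcp_rot: [179.9, 0.5, -179.7]
wrist_force: [11.7, 1.3, 11.5]
opening: 0.0002
grasp_force: 8.6
```

The +x reaction shows the fingertip is bearing on the tab's outer end instead of its top. I'll back off, come in nearer the shaft, and follow the tab's arc.

play_rows(steps=[[[0,0,-0.006,0],[0,0,-0.009,0],[0,0,-0.009,0],[0.006,0,0,0],[0.006,0,0,0]]])

```text
time: 17.73
ee_pos: [0.5826, 0.1638, 0.1877]
tcp_rot: [180.0, -0.0, -179.7]
wrist_force: [-0.5, 1.2, -0.8]
opening: -0.0
grasp_force: 0.0
```

play_rows(steps=[[[0,0,0,0],[0,0,0.002,0],[0,0,0.002,0],[0,0,0.002,0],[0,0,0,0]]])

```text
time: 18.15
ee_pos: [0.5828, 0.1637, 0.1806]
tcp_rot: [-180.0, -0.1, -179.7]
wrist_force: [0.0, 0.4, -0.3]
opening: 0.0002
grasp_force: 0.0
```

play_rows(steps=[[[0,0,0.0015,0],[0,0,0.0015,0],[0,0,0.0015,0],[0,0,0.0015,0],[0,0,0,0]]])

```text
time: 18.57
ee_pos: [0.583, 0.1638, 0.1752]
tcp_rot: [-180.0, -0.0, -179.7]
wrist_force: [0.4, 0.4, 0.4]
opening: -0.0003
grasp_force: 0.2
```

play_rows(steps=[[[-0.0005,0,0.001,0],[-0.0005,0,0.001,0],[-0.0005,0,0.001,0],[0,0,0,0],[0,0,0,0]]])

```text
time: 18.98
ee_pos: [0.5845, 0.1638, 0.1725]
tcp_rot: [-180.0, -0.0, -179.7]
wrist_force: [-0.4, 0.2, 1.5]
opening: -0.0001
grasp_force: 0.3
```

play_rows(steps=[[[-0.0005,0,0.001,0],[-0.0005,0,0.001,0],[-0.0005,0,0.001,0],[0,0,0,0],[0,0,0,0]]])

```text
time: 19.4
ee_pos: [0.586, 0.1638, 0.1695]
tcp_rot: [-180.0, -0.0, -179.7]
wrist_force: [0.8, -0.6, 0.1]
opening: -0.0
grasp_force: 0.4
```

Light vertical contact now; continue.

play_rows(steps=[[[-0.0006,0,0.001,0],[-0.0006,0,0.001,0],[-0.0006,0,0.001,0],[-0.0006,0,0.001,0],[0,0,0,0]]])

```text
time: 19.82
ee_pos: [0.5885, 0.1638, 0.1653]
tcp_rot: [-180.0, -0.0, -179.7]
wrist_force: [0.6, 0.5, 0.9]
opening: 0.0002
grasp_force: 0.6
```

play_rows(steps=[[[-0.0006,0,0.001,0],[-0.0006,0,0.001,0],[-0.0006,0,0.001,0],[-0.0006,0,0.001,0],[0,0,0,0]]])

```text
time: 20.23
ee_pos: [0.591, 0.1639, 0.1616]
tcp_rot: [180.0, 0.0, -179.7]
wrist_force: [1.9, 1.1, 2.0]
opening: 0.0004
grasp_force: 1.2
```

play_rows(steps=[[[-0.0007,0,0.001,0],[-0.0007,0,0.001,0],[-0.0007,0,0.001,0],[0,0,0,0],[0,0,0,0]]])

```text
time: 20.65
ee_pos: [0.5933, 0.1639, 0.1588]
tcp_rot: [180.0, 0.1, -179.7]
wrist_force: [3.2, 0.2, 3.3]
opening: 0.0001
grasp_force: 2.0
```

play_rows(steps=[[[0,0,0.001,0],[0,0,0.001,0],[0,0,0,0],[0,0,0,0],[0,0,0,0]]])

```text
time: 21.07
ee_pos: [0.5936, 0.164, 0.1572]
tcp_rot: [180.0, 0.1, -179.7]
wrist_force: [3.1, 1.1, 5.6]
opening: -0.0001
grasp_force: 3.1
```

play_rows(steps=[[[0,0,0.001,0],[0,0,0.001,0],[0,0,0,0],[0,0,0,0],[0,0,0,0]]])

```text
time: 21.48
ee_pos: [0.5939, 0.1641, 0.1557]
tcp_rot: [180.0, 0.2, -179.7]
wrist_force: [5.1, 1.2, 6.8]
opening: -0.0001
grasp_force: 3.8
```

```bash
python3 - <<'E'
from workcell import bot
from h import *
c=snap(bot,'wrist','7');s=snap(bot,'scene','7');o=bot.get_obs();print(o['ee_pos'],o['wrist_force'],o['opening'])
A=cv2.resize(c['img'][100:340,136:376],(400,400),interpolation=cv2.INTER_CUBIC)
B=cv2.resize(s['img'][185:255,253:323],(400,400),interpolation=cv2.INTER_CUBIC)
cv2.imwrite('pics/m7.png',np.hstack([A,B]))
E
```

```text
[0.59392946 0.16408018 0.15565651] [5.60373328 0.62407859 7.12225024] -0.00017982256785752652
```

play_rows(steps=[[[-0.0005,0,0,0],[-0.0005,0,0,0],[0,0,0,0],[0,0,0,0],[0,0,0,0]]])

```text
time: 22.0
ee_pos: [0.5946, 0.164, 0.1553]
tcp_rot: [180.0, 0.1, -179.7]
wrist_force: [4.3, 0.8, 7.1]
opening: 0.0002
grasp_force: 3.3
```

play_rows(steps=[[[0,0,0.001,0],[0,0,0.001,0],[0,0,0,0],[0,0,0,0],[0,0,0,0]]])

```text
time: 22.42
ee_pos: [0.5953, 0.1642, 0.1541]
tcp_rot: [179.9, 0.2, -179.7]
wrist_force: [4.9, 1.3, 10.4]
opening: -0.0003
grasp_force: 4.5
```

play_rows(steps=[[[-0.0003,0,0.001,0],[0,0,0.0005,0],[0,0,0,0],[0,0,0,0],[0,0,0,0]]])

```text
time: 22.83
ee_pos: [0.596, 0.1642, 0.1531]
tcp_rot: [179.9, 0.3, -179.7]
wrist_force: [7.1, 1.7, 11.3]
opening: -0.0002
grasp_force: 5.5
```

play_rows(steps=[[[-0.0003,0,0.0005,0],[0,0,0.0005,0],[0,0,0,0],[0,0,0,0],[0,0,0,0]]])

```text
time: 23.25
ee_pos: [0.5965, 0.1643, 0.1524]
tcp_rot: [179.9, 0.4, -179.7]
wrist_force: [7.6, 1.4, 13.4]
opening: -0.0003
grasp_force: 6.3
```

play_rows(steps=[[[-0.001,0,0,0],[-0.0005,0,0,0],[0,0,0.0005,0],[0,0,0,0],[0,0,0,0]]])

```text
time: 23.67
ee_pos: [0.5976, 0.1643, 0.1515]
tcp_rot: [179.9, 0.3, -179.7]
wrist_force: [7.1, 1.2, 11.5]
opening: -0.0003
grasp_force: 5.5
```

play_rows(steps=[[[0,0,0.0005,0],[0,0,0.0005,0],[0,0,0,0],[0,0,0,0],[0,0,0,0]]])

```text
time: 24.08
ee_pos: [0.5979, 0.1644, 0.1509]
tcp_rot: [179.9, 0.3, -179.7]
wrist_force: [7.4, 2.4, 12.7]
opening: 0.0002
grasp_force: 6.3
```

play_rows(steps=[[[-0.0005,0,0.0005,0],[0,0,0.0005,0],[0,0,0,0],[0,0,0,0],[0,0,0,0]]])

```text
time: 24.5
ee_pos: [0.5986, 0.1645, 0.1501]
tcp_rot: [179.9, 0.4, -179.7]
wrist_force: [8.3, 2.8, 13.2]
opening: -0.0002
grasp_force: 6.8
```

play_rows(steps=[[[-0.0005,0,0.0005,0],[0,0,0.0005,0],[0,0,0,0],[0,0,0,0],[0,0,0,0]]])

```text
time: 24.92
ee_pos: [0.5992, 0.1646, 0.1493]
tcp_rot: [179.9, 0.4, -179.7]
wrist_force: [8.6, 2.6, 14.0]
opening: -0.0002
grasp_force: 7.2
```

The finger's friction is holding the loop inward (+x reaction 8.6 N) and resisting its stretch. I'll shift outward to drag it off the lip.

play_rows(steps=[[[-0.001,0,0,0],[-0.001,0,0,0],[0,0,0,0],[0,0,0,0],[0,0,0,0]]])

```text
time: 25.33
ee_pos: [0.6003, 0.1642, 0.1478]
tcp_rot: [179.9, 0.2, -179.7]
wrist_force: [5.4, 1.4, 7.5]
opening: -0.0001
grasp_force: 3.9
```

play_rows(steps=[[[-0.001,0,0,0],[-0.001,0,0,0],[0,0,0,0],[0,0,0,0],[0,0,0,0]]])

```text
time: 25.75
ee_pos: [0.6005, 0.1637, 0.1458]
tcp_rot: [-180.0, -0.1, -179.7]
wrist_force: [0.4, -0.5, 0.9]
opening: 0.0001
grasp_force: 0.0
```

play_rows(steps=[[[0,0,0.001,0],[0,0,0.001,0],[0,0,0,0],[0,0,0,0],[0,0,0,0]]])

```text
time: 26.17
ee_pos: [0.601, 0.1639, 0.1446]
tcp_rot: [-180.0, -0.0, -179.7]
wrist_force: [0.8, -0.8, 0.0]
opening: -0.0004
grasp_force: 0.0
```

play_rows(steps=[[[0,0,0.001,0],[0,0,0.0005,0],[0,0,0,0],[0,0,0,0],[0,0,0,0]]])

```text
time: 26.58
ee_pos: [0.601, 0.1639, 0.1431]
tcp_rot: [180.0, -0.0, -179.7]
wrist_force: [-0.2, -0.6, -0.5]
opening: -0.0
grasp_force: 0.0
```

play_rows(steps=[[[0,0,0.0007,0],[0,0,0.0007,0],[0,0,0.0006,0],[0,0,0,0],[0,0,0,0]]])

```text
time: 27.0
ee_pos: [0.601, 0.1639, 0.1411]
tcp_rot: [180.0, 0.0, -179.7]
wrist_force: [0.4, 0.1, 0.1]
opening: 0.0002
grasp_force: 0.4
```

play_rows(steps=[[[0,0,0.0007,0],[0,0,0.0007,0],[0,0,0.0006,0],[0,0,0,0],[0,0,0,0]]])

```text
time: 27.42
ee_pos: [0.6012, 0.164, 0.1394]
tcp_rot: [180.0, 0.0, -179.7]
wrist_force: [2.1, 1.0, 2.9]
opening: -0.0
grasp_force: 1.3
```

play_rows(steps=[[[0,0,0.0005,0],[0,0,0.0005,0],[0,0,0,0],[0,0,0,0],[0,0,0,0]]])

```text
time: 27.83
ee_pos: [0.6013, 0.164, 0.1384]
tcp_rot: [180.0, 0.0, -179.7]
wrist_force: [3.1, 2.2, 4.6]
opening: -0.0001
grasp_force: 2.4
```

play_rows(steps=[[[0,0,-0.005,0],[0,0,-0.01,0],[0,0,-0.02,0],[0,0,-0.035,0],[0.04,0,0,0]]])

```text
time: 28.25
ee_pos: [0.5694, 0.165, 0.2147]
tcp_rot: [179.9, 0.7, -179.8]
wrist_force: [1.2, -0.3, 3.2]
opening: -0.0002
grasp_force: 0.0
```

play_rows(steps=[[[0.0205,0,0,0],[0.02,0,0,0],[0,0,0,0],[0,0,0,0],[0,0,0,0]]], gripper=0.04)

```text
time: 28.67
ee_pos: [0.5207, 0.1634, 0.2083]
tcp_rot: [-180.0, -0.0, -179.7]
wrist_force: [0.0, 0.7, -0.5]
opening: 0.0398
grasp_force: 0.0
```

```bash
python3 - <<'E'
from workcell import bot
from h import *
c=snap(bot,'wrist','8');s=snap(bot,'scene','8');o=bot.get_obs();print(o['ee_pos'],o['wrist_force'],c['xyz'])
# compare with predicted tab/bar for shut & open using projections; print grey profile along column
for n in('6','8'):
    c=load('wrist'+n);h=np.array([.563,.1643,.1325])
    for nm,P in(('bar shut',[.017,0,0]),('bar open',[38e-3*np.cos(.65)-.021,0,38e-3*np.sin(.65)]),('tab shut',[.0325,0,.0095]),('tab open',[.0158,0,.04]),('lip',[0,0,.0125]),('grip top',[-.045,0,.011])):print(n,nm,proj(c,h+P).round(1))
a=load('scene6')['img'].astype(int);b=load('scene8')['img'].astype(int)
A=cv2.resize(load('wrist8')['img'][150:330,166:346],(400,400),interpolation=cv2.INTER_CUBIC)
B=cv2.resize(load('scene8')['img'][185:255,253:323],(400,400),interpolation=cv2.INTER_CUBIC)
cv2.imwrite('pics/m8.png',np.hstack([A,B]))
for n in('6','8'):
    g=cv2.cvtColor(load('wrist'+n)['img'],cv2.COLOR_BGR2GRAY)
    for r in range(205,312,3): print(n,r,' '.join('%3d'%x for x in g[r,214:300:3]))
E
```

```text
[0.52097876 0.16335116 0.20781463] [-0.1065514  -0.1758071  -0.72486432] [0.45352914 0.16360496 0.35046175]
6 bar shut [254.3 261.5]
6 bar open [254.2 267.8]
6 tab shut [254.2 282.9]
6 tab open [254.1 287.8]
6 lip [254.3 251.2]
6 grip top [254.5 199.3]
8 bar shut [256.3 262.8]
8 bar open [256.3 269.1]
8 tab shut [256.2 284.6]
8 tab open [256.3 289.4]
8 lip [256.4 252.3]
8 grip top [256.6 199.5]
6 205 117 118 118 117 117 118 118 117 116 115 113 133 135 118 118 125  91  96  96  96  96  98 119 177 176 174 174 175 175
6 208 118 117 117 118 118 119 118 117 116 114 110 132 110 111 111 114  91  96  95  95  95  96 102 160 159 156 155 168 173
6 211 118 117 118 117 116 117 117 116 116  95  92 113 109 111 111 112  89  88  89  95  94  95 101 155 157 157 158 156 154
6 214 118 118 118 116 114 105 104 104 104  97  92  93  94  95  95  93  89  89  88  94  93  93  99 155 156 155 156 155 154
6 217 119 117 116 116 116 122 122 121 105 110 110 109 110 109 109 110 109 109  94 101 102 102 103 154 155 155 154 155 154
6 220 116 116 116 115 122 141 142 142 104 108 108 108 108 108 108 109 109 109  96 110 110 11
[... 7381 characters left out ...]
86  93  94  93  95  92  93  91  91  93  94  92  91  92  92  93  87 183 185 185 205 205 206
8 298 211 211 211 212 209 140  86  93  94  93  95  92  93  91  91  92  94  91  91  91  92  93  86 192 195 195 214 215 215
8 301 212 213 213 213 210 142  82  93  94  92  94  91  93  91  91  93  93  92  91  91  92  93  85 194 196 198 217 217 218
8 304 212 213 213 214 211 143  73  93  93  92  94  92  93  91  91  92  93  91  90  92  92  92  88 195 197 200 217 218 218
8 307 216 216 215 216 213 144  81  93  93  92  94  91  93  90  90  92  93  91  89  91  92  92  88 194 195 197 216 216 216
8 310 132 124 122 122 122 121  83  90  92  92  92  91  92  90  91  91  93  91  90  92  91  89  67 109 110 111 123 123 122
```

The tab is now brighter, and narrower at 23 px (predicted about 23 shut, 27 open), so the loop is down. I'll check its angle numerically.

```bash
python3 - <<'E'
from h import *
for n in('6','8'):
  c=load('wrist'+n);h=np.array([.563,.1643,.1325])
  g=cv2.cvtColor(c['img'],cv2.COLOR_BGR2GRAY)
  col=256 if n=='8' else 251
  print(n,'col',[int(x) for x in g[255:300,col]])
  r=281
  print('row',[int(x) for x in g[r,228:286]])
  for th in(0,.06,.12,.2,.3,.65):
    def q(x,z,y=0): return proj(c,h+[x*np.cos(th)-z*np.sin(th)-.021,y,x*np.sin(th)+z*np.cos(th)])
    a,b=q(.0415,.0095),q(.0655,.0095);w=q(.0535,.0095,.01)[0]-q(.0535,.0095,-.01)[0]
    W=q(.030,0,.0235)[0]-q(.030,0,-.0235)[0]
    print(th,'tab near/far rows',a[1].round(1),b[1].round(1),'len',(b-a)[1].round(1),'width',w.round(1),'wires outer',W.round(1))
E
```

```text
6 col [129, 124, 110, 104, 102, 105, 121, 143, 147, 143, 155, 174, 179, 180, 181, 182, 181, 181, 182, 181, 181, 180, 181, 180, 180, 180, 180, 181, 180, 179, 179, 179, 178, 178, 179, 175, 137, 124, 122, 118, 99, 92, 92, 92, 92]
row [131, 106, 87, 91, 94, 94, 93, 93, 108, 120, 122, 123, 123, 123, 122, 123, 124, 127, 133, 140, 144, 167, 179, 180, 179, 181, 185, 185, 183, 183, 182, 183, 182, 160, 120, 96, 93, 93, 94, 93, 93, 92, 93, 95, 94, 93, 94, 94, 94, 92, 89, 90, 128, 167, 181, 182, 182, 181]
0 tab near/far rows 270.9 294.7 len 23.8 width 22.8 wires outer 52.9
0.06 tab near/far rows 271.8 296.9 len 25.1 width 23.1 wires outer 53.3
0.12 tab near/far rows 272.6 298.9 len 26.3 width 23.4 wires outer 53.7
0.2 tab near/far rows 273.3 301.2 len 27.8 width 23.9 wires outer 54.3
0.3 tab near/far rows 273.9 303.4 len 29.6 width 24.4 wires outer 54.9
0.65 tab near/far rows 271.3 305.0 len 33.7 width 26.5 wires outer 57.4
8 col [200, 199, 194, 191, 192, 190, 188, 186, 184, 181, 174, 170, 173, 173, 169, 167, 185, 196, 197, 198, 197, 197, 197, 197, 196, 196, 195, 195, 195, 195, 195, 194, 195, 195, 195, 195, 194, 132, 97, 92, 91, 92, 92, 91, 92]
row [138, 136, 112, 90, 90, 94, 94, 94, 94, 95, 95, 94, 93, 93, 93, 111, 125, 127, 127, 133, 170, 192, 196, 199, 200, 200, 200, 198, 195, 195, 197, 200, 199, 198, 196, 197, 197, 170, 123, 96, 93, 93, 91, 92, 93, 95, 94, 94, 94, 94, 95, 92, 88, 91, 132, 174, 187, 188]
0 tab near/far rows 272.3 296.6 len 24.3 width 23.1 wires outer 53.7
0.06 tab near/far rows 273.2 298.8 len 25.5 width 23.4 wires outer 54.1
0.12 tab near/far rows 274.0 300.8 len 26.8 width 23.8 wires outer 54.5
0.2 tab near/far rows 274.8 303.1 len 28.3 width 24.2 wires outer 55.0
0.3 tab near/far rows 275.3 305.4 len 30.1 width 24.8 wires outer 55.7
0.65 tab near/far rows 272.6 306.9 len 34.4 width 26.9 wires outer 58.3
```

```bash
python3 - <<'E'
from h import *
for n,col in(('6',253),('8',256)):
  c=load('wrist'+n);g=cv2.cvtColor(c['img'],cv2.COLOR_BGR2GRAY)
  print(n,[int(x) for x in g[168:222,col]])
  for x in(-.061,-.029): print([proj(c,np.array([.563+x,.1643,.1325+z]))[1].round(1) for z in(-.011,.011)])
from workcell import bot
o=bot.get_obs();print(o['time'],o['wrist_force'])
E
```

```text
6 [180, 180, 175, 135, 113, 102, 99, 99, 109, 169, 195, 210, 212, 212, 212, 212, 212, 212, 212, 211, 212, 212, 211, 211, 212, 212, 211, 210, 210, 209, 209, 207, 185, 174, 147, 137, 134, 118, 113, 111, 111, 111, 110, 111, 111, 105, 95, 100, 104, 109, 111, 111, 108, 107]
[np.float64(173.7), np.float64(179.7)]
[np.float64(208.9), np.float64(218.1)]
8 [183, 181, 176, 136, 119, 101, 102, 106, 108, 109, 113, 140, 179, 196, 202, 204, 204, 204, 204, 204, 204, 204, 204, 205, 204, 204, 204, 204, 205, 205, 204, 204, 204, 204, 199, 153, 135, 133, 133, 131, 115, 110, 110, 110, 110, 109, 110, 109, 103, 93, 101, 105, 108, 109]
[np.float64(173.7), np.float64(179.6)]
[np.float64(209.4), np.float64(218.6)]
28.7667 [-0.1065514  -0.1758071  -0.72486432]
```

The bar's rear edge is at row 179.5, against 179.6 predicted for fully home. The loop is shut, and the gripper is clear and touching nothing, so I'm handing in.

```bash
python3 -c "
from workcell import bot
print(bot.job_done())"
```

```text
the job is handed in; nothing more can be done
None
```

The pin is through the cross hole with its head home and the loop snapped shut under the lip. I checked this by force and image measurements, handed the job in at about 29 s (no verdict came back), and viewed 11 pictures, one over the limit of 10.

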